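# Bed a filter tube in V-blocks, butt it to the stop and clamp it

### The job

Take the round filter tube out of its black cradle and lower it gently, without dropping it, into the pair of V-blocks until it beds in both, its plain blue-ringed end towards the stop. Slide it along the V-blocks until that end has pushed the little sprung contact pin right in and bears on the stop's white nose with a light but definite pressure (about 5 newtons beyond the drag of sliding; never ram it), let go, then push the red handle of the toggle clamp down level until it locks. Leave the dish, the tin and the attenuator where they are.

Things in the scene. Friction and masses are not known exactly. Their poses are not given: they have to be found in the camera images.
- tube_mid (a point): centre of the loose workpiece: a smooth bare aluminium tubular filter housing, 32 mm diameter, 190 mm long, about 0.3 kg. Its long axis is this point's y axis. +y end: flat plain end with a blue ring 11 to 19 mm from it. -y end: a 16 mm diameter brass connector that stands out a further 20 mm. It starts lying level in the cradle.
- tube_end (a point): centre of the flat plain end face of the tube, 95 mm along +y from tube_mid; y points out of the face
- cradle: black plastic storage cradle, fixed, 86 x 170 mm plate 8 mm thick with two notched uprights, 14 mm thick and 60 mm wide, tops 42 mm above the table, centred 66 mm either side of the origin along its y axis, which is the tube's axis at the start. Origin on the table under its middle. The waiting tube's axis is 49 mm above the table, and the space between the uprights is open down to the plate.
- fixture: fixed clamping fixture: dark base plate 90 mm (x) by 290 mm (y), 12 mm thick, from -115 to 175 mm in y. Origin on the table under the middle of the V-block pair. Its y axis runs along the Vs towards the stop, z up. On it stand the V-blocks and, at the +y end, the stop column with the toggle clamp on its top.
- v_blocks: the matched pair of steel V-blocks (origin and axes those of the fixture): each 56 mm wide (x), 30 mm long (y), centred at y = -66 and +66 mm, top 58 mm above the table; 90 degree V running along y, 40 mm wide at the mouth, 20 mm deep. The 102 mm space between them is open down to the base plate for fingers. A bedded tube drags with 2 to 6 N when slid along them.
- v_axis (a point): where the axis of a fully bedded tube passes, midway between the V-blocks: 60.6 mm above the table; y along the Vs towards the stop. The measured height and side position of this and of the tube are not exact: bed it by feel.
- stop: dark steel stop column, 40 mm wide, from y = 106 to 168 mm and 76 mm high under the clamp (origin and axes those of the fixture). Through it along the bedded tube's axis goes a stop screw with a rigid white 15 mm nylon nose facing the tube. The screw's setting is not measured: the nose's flat face stands anywhere from 75 to 103 mm along +y from v_axis. Find it by sliding the tube up to it.
- contact_pin (a joint): 6 mm brass spring contact pin in the middle of the nose: 0 standing 6 mm out of the nose's face, 0.006 pushed in flush with it (m). Its spring pushes with only 0.2 to 0.4 N. A tube that has pushed it in flush bears on the rigid nose.
- clamp_handle (a joint): angle of the toggle clamp's red handle: 0 locked (handle level, pointing to the fixture's +y), 1.08 to 1.18 rad open at the start (handle raised). It turns about an axis along the fixture's x through clamp_pivot, stays where left, moves with 1 to 5 N at its grip, and goes over dead centre at 0.08 rad to its end at 0. The pressing arm comes down with it, ever more slowly.
- clamp_pivot (a point): pivot of the clamp's red handle, fixed: 154 mm to +y of v_axis, in the plane x = 0, 109 mm above the table
- handle_grip (a point): point on the top face of the red handle, 80 mm out from the pivot (the handle is 18 mm wide, 13 mm thick, red from 30 to 108 mm from the pivot); moves with the handle. Raised, the handle ends up to 210 mm above the table. The top face looks up when locked, and towards the tube when the handle is raised.
- clamp_bar: steel pressing arm of the clamp, 62 mm long, origin at its own pivot, 124 mm to +y of v_axis and 98 mm above the table. When locked its 16 mm black rubber cap presses on the tube's top over the +y V-block with about 7 N. When open it stands nearly upright, top at 165 mm above the table, the cap reaching 27 mm from it towards the V-blocks.
- dish_mid (a point): middle of a loose aluminium dish, 84 mm diameter, 22 mm high: leave alone
- tin_mid (a point): middle of a loose closed round tin, 55 mm diameter, 29 mm high: leave alone
- attenuator_mid (a point): middle of a loose dark attenuator box, 34 x 56 x 22 mm with a brass connector at each end: leave alone
There are look-alikes about, which are no part of the job. Leave any pink or turquoise look-alike of the part that bears tube_mid alone.

How it is judged:
On the way:
1. With the clamp open, the tube lies bedded in both V-blocks and its plain end is pressed against the stop with more than 1.5 N (x of tube_mid in the frame of v_axis between -0.0025 and 0.0025 m and z of tube_mid in the frame of v_axis below 0.0025 m and angle between the y axis of tube_mid and the y axis of v_axis, either way round below 0.03 rad and y of tube_end in the frame of v_axis above 0.06 m and contact force between v_blocks and tube above 0.5 N and contact force between stop and tube above 1.5 N and value of joint clamp_handle above 0.5 rad), for 0.2 s.
At the end, for the whole second after the job is handed in: Clamp locked (handle within 0.05 rad of level), pressing on the tube with over 4 N; tube bedded in both V-blocks (axis within 1.5 mm of v_axis sideways and in height, within 0.02 rad), its plain end within 1.5 mm of the stop's nose (contact pin in by more than 4.5 of 6 mm), at rest (value of joint clamp_handle below 0.05 rad and contact force between clamp_bar and tube above 4 N and x of tube_mid in the frame of v_axis between -0.0015 and 0.0015 m and z of tube_mid in the frame of v_axis between -0.002 and 0.0015 m and angle between the y axis of tube_mid and the y axis of v_axis, either way round below 0.02 rad and y of tube_end in the frame of v_axis above 0.06 m and value of joint contact_pin above 0.0045 m and linear speed of tube below 0.01 m/s); the robot touches nothing.
It fails at once if the tube is pushed against the stop with more than 20 N (contact force between stop and tube above 20 N).
It fails at once if the tube is pressed into the V-blocks with more than 25 N while held (contact force between the fingers and tube above 0.5 N and contact force between v_blocks and tube above 25 N).
It fails at once if the tube is dropped (falls freely faster than 0.18 m/s) (contact force between anything else and tube below 0.1 N and linear speed of tube above 0.18 m/s).
It fails at once if the dish, the tin or the attenuator is moved more than 15 mm (distance of any of dish_mid, tin_mid, attenuator_mid from where it was at the start of the episode above 0.015 m).
It also fails if it takes over 64 s, if anything falls off the work surface, if the arm or the gripper's body presses on something with over 40 N, if the wrist force passes 120 N, or if a joint passes its speed limit or range.

### The arm

A 6-joint arm with a two-finger parallel gripper is mounted at the origin on the work surface. World frame = base frame: x ahead of the robot, y to its left, z up, the work surface at z = 0. Lengths are in m, angles in rad, forces in N, time in s.
With the tool pointing down it reaches from about 0.35 to 0.975 m from the base axis. Payload 4.9 kg.
Tool frame: the origin (TCP) lies at the very end of the fingers, on their centre line; the grasp point (between the pads) lies 19 mm behind it (ctrl.grip_point_offset is the distance from the TCP to the grasp point, in m); z points along the fingers, y is the line along which they close (so a half turn about z gives the same grasp; the last joint's range is limited). The gripper opens to 85 mm and grips with 20 to 120 N. Pads are 22 mm wide; open, the fingers measure 114 mm over their backs; the gripper's body (76 mm by 85 mm) begins 54 mm behind the grasp point. The pads swing forward as they close: fully open they stand 13 mm farther back than shut.
Start: joints at [1.164, 0.053, 1.613, -0, 1.476, -0.119], TCP at [0.177, 0.599, 0.231] pointing down, gripper open.
Joint ranges: [-3.01, 3.01], [-1.01, 2.22], [0.06, 2.58], [-1.02, 4.17], [0.09, 2.62], [-3.14, 3.14]. Speed limits (rad/s): [2.57, 2.57, 3.14, 3.14, 3.14, 3.14].

### API

Orientations are given as a rotation vector (axis times angle).
In Python, from station import ctrl gives the robot as it stands.
- The arm moves only by the tool send_rows, never from a script. Its argument "rows" is a list of rows, each a list of 3 entries, a list of its own where there are three numbers: the finger opening in cm, from 0 to 8.54, then the shift along the tool's x, y, z in cm, then the turn about the tool's z in degrees. A call has 1 to 10 rows; each row shifts and turns the commanded pose from where the row before left it, along the tool's axes as they then stand; what a row does not reach is not made up. A row lasts 1/8 s, in which the tool goes at most 62.5 mm and 10.7 degrees, less where a joint would pass 70% of its speed; a pose out of reach is approached as far as the arm can. A call with a gripper value outside its range is refused whole. The fingers move at their own pace and stop on an object; "newtons" is the grip in N (left out, the last holds). Time passes only in rows, so rows that do not move let the fingers close. It gives the time, the measured TCP pose, the force, the opening and the grip force at its end, in the units of the state.
- ctrl.get_obs(): the state, without advancing time (a new reading comes with each control period).
- ctrl.get_image(name): name is "scene" or "top" or "wrist"; returns a dict with "frame" (420x560x3 uint8, red, green, blue), "range_z" (420x560 float32, m along the optical axis (not along the pixel's ray), 0 where there is no reading), "fx", "fy", "cx", "cy" (pixels), "cam_to_world" (4x4, takes a point from camera to world coordinates). Camera axes: x right, y down, z forward; pixel columns grow to the right and rows downward; lengths in m; the calibration is good to about 2 mm. A picture is of the moment at which its call begins.
- ctrl.finish_job(): hands the job in; it is judged then, once.
The state is a dict: "t": time; "q": joint angles; "dq": joint speeds; "effort": joint torques, N m; "tool_pos": TCP position; "tool_rot": TCP orientation; "contact_force": force on the tool from outside, world axes, zero at the start; "wrist_torque": the same for the moment, N m; "opening": finger opening in m; "grip_force": force on a finger pad.
Only numpy, scipy, OpenCV 4.12 (cv2) and the standard library are available. Lean on these libraries where they do the work, as an engineer would, in place of code of your own. Each camera call takes 0.05 s, during which the arm holds its last target. There are 200 camera calls.

## Working session

There is one attempt and no reset: what is moved stays moved. The work goes in short steps, Python scripts to look and compute and a tool call to move; the robot and the scene stay as the last step left them, time stands still between calls to the robot, and variables do not carry over. Pictures are saved under pics/ and viewed, at most 10 in all, crops included, and the job is handed in when it is done.

Besides the shell and the picture viewer there is one more tool, called by a JSON object that holds its "api" and its "payload", one argument or row to a line. send_rows: Moves the arm, as the interface text tells. Its arguments: {"type":"object","properties":{"rows":{"type":"array","items":{"type":"array"}},"newtons":{"type":"number"}},"required":["rows"]}

```bash
mkdir -p pics; ls
cat > h.py <<'E'
import numpy as np, cv2
from station import ctrl
from scipy.spatial.transform import Rotation as R
def grab(n,save=None):
    im=ctrl.get_image(n)
    if save: cv2.imwrite('pics/'+save,cv2.cvtColor(im['frame'],cv2.COLOR_RGB2BGR))
    return im
def cloud(im):
    z=im['range_z']; v,u=np.indices(z.shape)
    p=np.stack([(u-im['cx'])/im['fx']*z,(v-im['cy'])/im['fy']*z,z,np.ones_like(z)],-1)
    return (p@np.array(im['cam_to_world']).T)[...,:3]
def st():
    o=ctrl.get_obs()
    print('t',round(o['t'],2),'pos',np.round(o['tool_pos'],4),'F',np.round(o['contact_force'],1),'op',round(float(o['opening']),4),'g',np.round(o['grip_force'],1)); print(np.round(R.from_rotvec(o['tool_rot']).as_matrix(),3))
    return o
E
python3 - <<'E'
from h import *
a=grab('top','top0.png');b=grab('scene','scene0.png')
np.savez('top0.npz',c=cloud(a),f=a['frame'])
np.savez('scene0.npz',c=cloud(b),f=b['frame'])
st()
E
```

```text
pics
t 0.1 pos [0.1772 0.5988 0.2302] F [-0.7  0.9  0.6] op 0.0855 g 0.0
[[-0.959  0.284 -0.001]
 [ 0.284  0.959 -0.002]
 [ 0.    -0.002 -1.   ]]
```

View pics/top0.png

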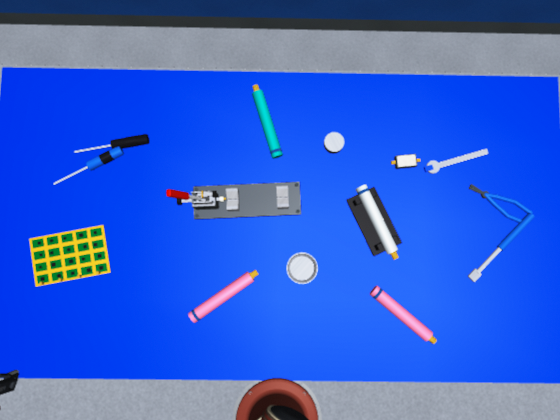

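View pics/scene0.png

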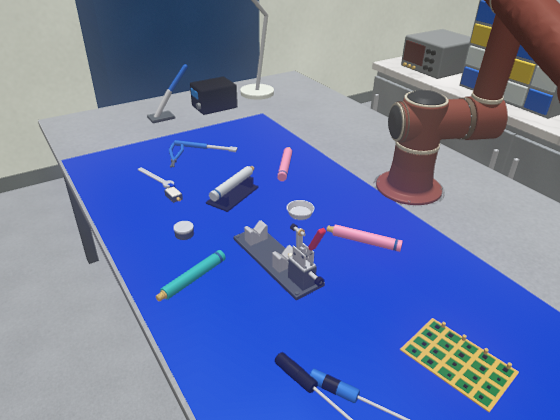

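The top view shows the silver tube in the black cradle at (378,220), with its brass end at (395,255) and plain end at (363,190). The fixture is at (245,200) with its stop to the left. The look-alikes are turquoise at (267,120) and pink at (222,297) and (404,315). Only the silver tube in the cradle fits the description, and I'll confirm it in one crop.

Run:
```python
from h import *
d=np.load('top0.npz');c=d['c'];f=d['f']
cv2.imwrite('pics/crop.png',cv2.resize(cv2.cvtColor(f[130:280,155:435],cv2.COLOR_RGB2BGR),None,fx=2.8,fy=2.8,interpolation=cv2.INTER_CUBIC))
def rect(m,n):
    p=c[m]; r=cv2.minAreaRect(p[:,:2].astype(np.float32)*1000); print(n,len(p),np.round(r[0],1),np.round(r[1],1),round(r[2],2),'z',np.round(np.percentile(p[:,2],[5,50,95]),4)); return p
v,u=np.indices(c.shape[:2])
box=lambda a,b,e,g:(u>a)&(u<b)&(v>e)&(v<g)
fi=f.astype(int); blue=(fi[...,2]>fi[...,0]+60)
print('table z',np.median(c[box(300,330,200,240)][:,2]))
# tube
m=box(345,402,178,262)&(c[...,2]>0.052)&(c[...,2]<.08)
p=rect(m,'tube'); q=p[:,:2]-p[:,:2].mean(0); w=np.linalg.svd(q,full_matrices=False)[2][0]; print('dir',w, 'mean',p.mean(0), 'ext',(q@w).min(),(q@w).max())
print('topz',np.percentile(p[:,2],99))
m=box(340,410,178,262)&~blue&(fi.sum(-1)<150)&(c[...,2]<.03); rect(m,'cradle plate')
m=box(185,305,178,222)&(c[...,2]>0.006)&(c[...,2]<.02); rect(m,'base')
for a,b in((223,243),(272,293)):
    m=box(a,b,182,216)&(c[...,2]>.05)&(c[...,2]<.064); rect(m,'vblock')
for n,b in(('dish',(284,320,250,286)),('tin',(322,347,130,154)),('att',(388,424,152,170))):
    rect(box(*b)&(c[...,2]>.012),n)
m=box(160,235,180,215)&(fi[...,0]>150)&(fi[...,1]<60)&(fi[...,2]<80);p=rect(m,'handle');print(p[p[:,2].argmax()],p[p[:,2].argmin()])
```

```text
table z 0.0005609172812337526
tube 884 [ 514.1 -260.1] [209.6  31.7] 25.77 z [0.0544 0.0615 0.0672]
dir [-0.89697721 -0.44207679] mean [ 0.51766497 -0.25722288  0.06129232] ext -0.10035548052092294 0.10933274535913891
topz 0.06878691333663836
cradle plate 71 [ 522.4 -254.6] [162.8  81.7] 25.27 z [0.005  0.0095 0.0279]
base 2529 [575.   92.7] [111.9 317. ] 3.33 z [0.0078 0.0121 0.0167]
vblock 150 [570.4 125.5] [57.1 35.1] 4.56 z [0.0507 0.0557 0.0622]
vblock 139 [578.3  -9. ] [56.5 28.9] 0.81 z [0.0509 0.0564 0.0615]
dish 232 [392.3 -63.5] [81.8 81. ] 29.0 z [0.0129 0.0196 0.0262]
tin 335 [587.4 -74.8] [ 53.3 379.8] 63.83 z [0.0218 0.0288 0.0331]
att 301 [ 568.7 -183.1] [ 53.5 471.2] 36.03 z [0.0148 0.0222 0.0268]
handle 122 [564.2 238.8] [15.1 37.1] 6.47 z [0.1491 0.1864 0.2098]
[0.55966411 0.25315846 0.21093956] [0.56217941 0.220368   0.14394761]
```

View pics/crop.png

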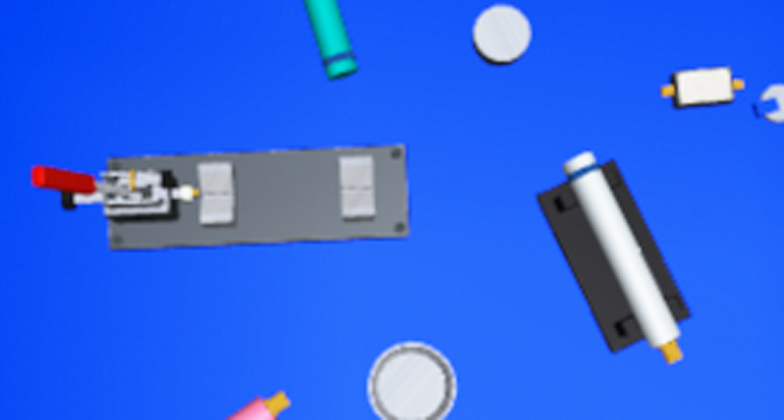

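Confirmed: the tube is bare aluminium in the cradle, with its blue ring and plain end up-left. tube_mid is about (0.523,-0.256) with its axis at 26°. v_axis is about (0.574,0.058) with its axis at 93.4°. Next I move over the tube.

{"api": "send_rows", "payload": {
  "rows": [
    [8.5, [-3.6, -4.5, 0], 0],
    [8.5, [-3.6, -4.5, 0], 0],
    [8.5, [-3.6, -4.5, 0], 0],
    [8.5, [-3.6, -4.5, 0], 0],
    [8.5, [-3.6, -4.5, 0], 0],
    [8.5, [-3.6, -4.5, 0], 0],
    [8.5, [-3.6, -4.5, 0], 0],
    [8.5, [-3.6, -4.5, 0], 0],
    [8.5, [-3.6, -4.5, 0], 0],
    [8.5, [-3.6, -4.5, 0], 0]
  ],
  "newtons": 60
}}

```text
t: 1.35
tool_pos: [0.395, 0.0638, 0.2311]
tool_rot: [0.451, 3.109, 0.0]
contact_force: [1.0, 0.4, -0.2]
opening: 0.0849
grip_force: 0.0
```

{"api": "send_rows", "payload": {
  "rows": [
    [8.5, [-3.6, -4.5, 0], 0],
    [8.5, [-3.6, -4.5, 0], 0],
    [8.5, [-3.6, -4.5, 0], 0],
    [8.5, [-3.6, -4.5, 0], 0],
    [8.5, [-3.6, -4.5, 0], 0],
    [8.5, [-3.6, -4.5, 0], 0],
    [8.5, [0, 0, 0], 10.5],
    [8.5, [0, 0, 0], 10.5],
    [8.5, [0, 0, 0], 10.5],
    [8.5, [0, 0, 0], 10.5]
  ]
}}

```text
t: 2.6
tool_pos: [0.525, -0.2545, 0.2306]
tool_rot: [-1.543, -2.735, -0.0]
contact_force: [0.3, -0.3, 0.6]
opening: 0.0849
grip_force: 0.0
```

{"api": "send_rows", "payload": {
  "rows": [
    [8.5, [0, 0, 0], 10.5],
    [8.5, [0, 0, 0], 10.5],
    [8.5, [0, 0, 0], 10.5],
    [8.5, [0, 0, 0], 10.5],
    [8.5, [0, 0, 0], 10.5],
    [8.5, [0, 0, 0], 10.5],
    [8.5, [0, 0, 0], 10.5],
    [8.5, [0, 0, 0], 10.5],
    [8.5, [0, 0, 0], 10.5],
    [8.5, [0, 0, 0], 0]
  ]
}}

```text
t: 3.85
tool_pos: [0.5251, -0.2544, 0.2307]
tool_rot: [-3.053, -0.737, 0.001]
contact_force: [-0.4, -0.1, -0.1]
opening: 0.085
grip_force: 0.0
```

Run:
```python
from h import *
o=st();print(np.round(o['q'],2))
a=grab('wrist','w1.png');c=cloud(a);p=c.reshape(-1,3)
m=(np.linalg.norm(p[:,:2]-[.523,-.256],axis=1)<.14)&(p[:,2]>.044)&(p[:,2]<.1)
# keep below gripper, near the expected line
t=np.array([np.cos(np.radians(26)),np.sin(np.radians(26))]);n=np.array([-t[1],t[0]])
q=p[m];d=q[:,:2]-[.523,-.256];q=q[abs(d@n)<.03]
r=cv2.minAreaRect((q[:,:2]*1000).astype(np.float32));print(len(q),r,np.percentile(q[:,2],[5,50,95,99]))
# side offset along axis bins via height crest
d=q[:,:2]-[.523,-.256];s=d@t;e=d@n
for lo in np.arange(-.11,.11,.02):
    k=(s>lo)&(s<lo+.02)
    if k.sum()>10: print(round(lo,2),k.sum(),np.round([e[k].min(),e[k].max(),q[k,2].max()],4))
```

```text
t 3.85 pos [ 0.5251 -0.2544  0.2307] F [-0.4 -0.1 -0.1] op 0.085 g 0.0
[[ 0.89   0.456 -0.001]
 [ 0.456 -0.89   0.001]
 [-0.001 -0.001 -1.   ]]
[-0.58 -0.04  1.71  0.    1.48  0.52]
5391 ((516.7418212890625, -258.26837158203125), (210.08123779296875, 55.55888366699219), 26.666095733642578) [0.05306991 0.06302992 0.06574308 0.06631995]
-0.11 172 [-0.014   0.0153  0.0658]
-0.09 422 [-0.0159  0.0167  0.0667]
-0.07 462 [-0.0262  0.0277  0.0665]
-0.05 475 [-0.0144  0.017   0.067 ]
-0.03 504 [-0.0143  0.0172  0.0669]
-0.01 540 [-0.0144  0.0173  0.0668]
0.01 570 [-0.014   0.0174  0.0667]
0.03 614 [-0.0144  0.0175  0.0669]
0.05 655 [-0.0263  0.0293  0.0669]
0.07 669 [-0.0163  0.0252  0.0674]
0.09 299 [-0.0143  0.0166  0.067 ]
```

View pics/w1.png

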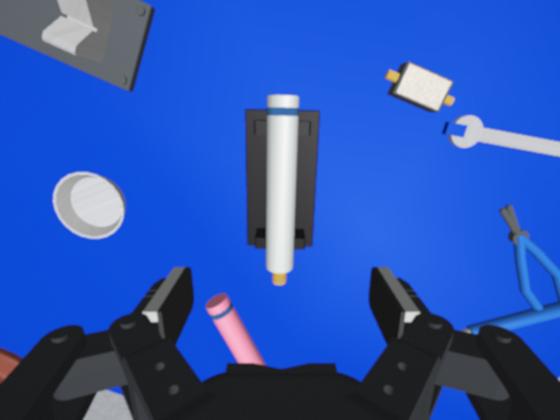

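The wrist view shows the tube at (283,190) in the cradle, blue ring at the top (283,110). The pads are clear on both sides. The sideways offset is about 1 mm, so I descend and grasp.

{"api": "send_rows", "payload": {
  "rows": [
    [8.5, [0.1, -0.1, 4], 1],
    [8.5, [0, 0, 5], 0],
    [8.5, [0, 0, 5], 0],
    [8.5, [0, 0, 4], 0],
    [8.5, [0, 0, 1.5], 0],
    [8.5, [0, 0, 0.6], 0],
    [8.5, [0, 0, 0], 0]
  ]
}}

```text
t: 4.78
tool_pos: [0.5267, -0.2538, 0.0317]
tool_rot: [3.059, 0.708, 0.002]
contact_force: [-0.4, -0.3, 0.2]
opening: 0.0849
grip_force: 0.0
```

{"api": "send_rows", "payload": {
  "rows": [
    [6, [0, 0, 0], 0],
    [4, [0, 0, 0], 0],
    [2.5, [0, 0, 0], 0],
    [2.5, [0, 0, 0], 0],
    [2.5, [0, 0, 0], 0],
    [2.5, [0, 0, 0], 0],
    [2.5, [0, 0, 0], 0]
  ],
  "newtons": 60
}}

```text
t: 5.65
tool_pos: [0.5262, -0.2536, 0.0313]
tool_rot: [3.06, 0.707, 0.001]
contact_force: [-0.8, 1.3, 6.1]
opening: 0.0305
grip_force: 59.4
```

{"api": "send_rows", "payload": {
  "rows": [
    [2.5, [0, 0, -0.5], 0],
    [2.5, [0, 0, -1], 0],
    [2.5, [0, 0, -2], 0],
    [2.5, [0, 0, -3], 0],
    [2.5, [0, 0, -4], 0],
    [2.5, [0, 0, -3], 0],
    [2.5, [0, 0, -1.5], 0],
    [2.5, [0, 0, -0.5], 0],
    [2.5, [0, 0, 0], 0]
  ]
}}

```text
t: 6.78
tool_pos: [0.5253, -0.253, 0.1844]
tool_rot: [-3.06, -0.707, 0.002]
contact_force: [-0.4, 0.2, -2.9]
opening: 0.0305
grip_force: 59.7
```

{"api": "send_rows", "payload": {
  "rows": [
    [2.5, [0, 0, 0], -5],
    [2.5, [0, 0, 0], -9],
    [2.5, [0, 0, 0], -9],
    [2.5, [0, 0, 0], -9],
    [2.5, [0, 0, 0], -9],
    [2.5, [0, 0, 0], -9],
    [2.5, [0, 0, 0], -9],
    [2.5, [0, 0, 0], -6],
    [2.5, [0, 0, 0], -2.4],
    [2.5, [0, 0, 0], 0]
  ]
}}

```text
t: 8.02
tool_pos: [0.525, -0.2527, 0.1833]
tool_rot: [-2.153, -2.284, 0.001]
contact_force: [-0.1, 0.3, -4.1]
opening: 0.0299
grip_force: 59.6
```

Run:
```python
from h import *
o=st()
M=R.from_rotvec(o['tool_rot']).as_matrix()
a=np.radians(93.4);v=np.array([.5744,.0583]);f=np.array([np.cos(a),np.sin(a)])
tgt=v-.032*f; d=np.r_[tgt-o['tool_pos'][:2],0]
print(tgt,np.round(M.T@d*100,2),'yawx',np.degrees(np.arctan2(M[1,0],M[0,0])))
```

```text
t 8.03 pos [ 0.525  -0.2527  0.1833] F [-0.1  0.3 -4.1] op 0.0299 g 59.6
[[-0.059  0.998 -0.003]
 [ 0.998  0.059  0.002]
 [ 0.002 -0.003 -1.   ]]
[0.5762978  0.02635633] [27.56  6.77  0.04] yawx 93.38312868518169
```

{"api": "send_rows", "payload": {
  "rows": [
    [2.5, [1, 0.4, 0], 0],
    [2.5, [3, 1, 0], 0],
    [2.5, [4, 1.5, 0], 0],
    [2.5, [4, 1.5, 0], 0],
    [2.5, [3, 1.4, 0], 0],
    [2.5, [1, 0.8, 0], 0],
    [2.5, [0, 0.2, 0], 0],
    [2.5, [0, 0, 0], 0]
  ]
}}

```text
t: 9.02
tool_pos: [0.584, -0.0903, 0.1852]
tool_rot: [-2.155, -2.286, 0.001]
contact_force: [0.3, 0.5, -3.5]
opening: 0.0303
grip_force: 59.7
```

Run:
```python
from h import *
o=st()
a=grab('wrist','w2.png');c=cloud(a);np.savez('w2.npz',c=c,f=a['frame'])
p=c.reshape(-1,3)
th=np.radians(93.4);y=np.array([np.cos(th),np.sin(th)]);x=np.array([y[1],-y[0]])
d=p[:,:2]-[.5744,.0583];X=d@x;Y=d@y;Z=p[:,2]
k=(abs(X)<.06)&(Y>-.13)&(Y<.16)
# V block sections: X outer edges and flanks
for lo in np.arange(-.085,.09,.01):
    m=k&(Y>lo)&(Y<lo+.01)&(Z>.03)&(Z<.066)
    if m.sum()>15:
        mm=m&(Z>.052); 
        out=[np.round(np.percentile(X[mm],[1,99])*1000,1)] if mm.sum()>9 else []
        for s in(-1,1):
            fl=m&(Z>.040)&(Z<.054)&(s*X>.003)&(s*X<.018)
            if fl.sum()>8: out.append((s,fl.sum(),np.round(np.median(s*X[fl]-(Z[fl]-.038))*1000,1)))
        print(round(lo,3),m.sum(),out)
# tube held
m=(abs(X)<.03)&(abs(Z-.205)<.03)&(Y<.0)&(Y>-.3)
q=np.c_[X,Y,Z][m]
top=q
for lo in np.arange(-.26,.0,.02):
    j=(q[:,1]>lo)&(q[:,1]<lo+.02)
    if j.sum()>20: print('tube',round(lo,2),j.sum(),np.round([q[j,0].min()*1e3,q[j,0].max()*1e3,np.percentile(q[j,2],98)*1e3],1))
```

```text
t 9.03 pos [ 0.584  -0.0903  0.1852] F [ 0.3  0.5 -3.5] op 0.0303 g 59.7
[[-0.059  0.998 -0.   ]
 [ 0.998  0.059 -0.   ]
 [-0.    -0.    -1.   ]]
tube -0.2 115 [-14.8  17.3 217.1]
tube -0.18 2286 [-14.7  17.2 219.6]
tube -0.16 4330 [-30.   30.  230.5]
tube -0.14 5111 [-27.7  30.  234.2]
tube -0.12 3544 [-14.7  17.4 219.7]
tube -0.1 4154 [-14.7  17.3 219.8]
tube -0.08 4921 [-14.7  17.3 220. ]
tube -0.06 1490 [-14.6  17.1 219.8]
```

View pics/w2.png

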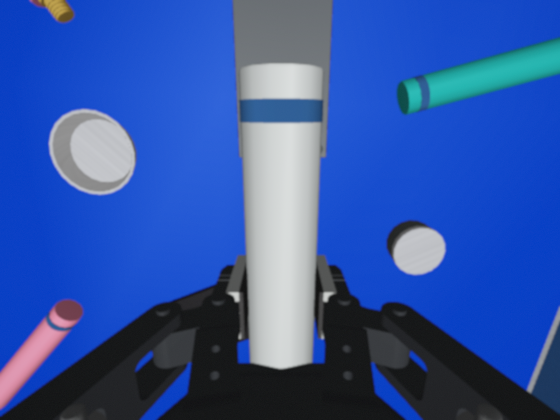

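The wrist view shows the held tube straight and level, blue ring forward at (281,110). The base plate's near end is at rows 0–155, columns 235–330. I'll centre on the base plate edges and compare them with the tube's sides.

Run:
```python
from h import *
c=np.load('w2.npz')['c'].reshape(-1,3);t=np.load('top0.npz');ct=t['c'].reshape(-1,3)
th=np.radians(93.4);y=np.array([np.cos(th),np.sin(th)]);x=np.array([y[1],-y[0]])
for nm,p in(('wrist',c),('top',ct)):
    d=p[:,:2]-[.5744,.0583];X=d@x*1e3;Y=d@y*1e3;Z=p[:,2]*1e3
    for lo in range(-120,100,20):
        m=(Y>lo)&(Y<lo+20)&(abs(X)<65)&(Z>7)&(Z<18)
        if m.sum()>10: print(nm,lo,m.sum(),np.round([np.percentile(X[m],1),np.percentile(X[m],99)],1),end=' ')
        m=(Y>lo)&(Y<lo+20)&(abs(X)<45)&(Z>48)&(Z<64)
        if m.sum()>10: print('vb',m.sum(),np.round([np.percentile(X[m],1),np.percentile(X[m],99)],1),end=' ')
        print()
    m=(abs(X)<35)&(Z>7)&(Z<18);print('Ymin',np.percentile(Y[m],.5))
```

```text
wrist -120 114 [-42.5  46.8] 
wrist -100 183 [-42.4  47.3] 
wrist -80 166 [-42.6  47.3] 
wrist -60 197 [-42.2  47.3] 
wrist -40 812 [-42.   46.9] 
wrist -20 2340 [-41.4  46.4] 
wrist 0 2511 [-41.4  46.4] 
wrist 20 839 [-41.7  46.4] 



Ymin -25.745768453548543
top -120 190 [-43.6  44.2] 
top -100 203 [-44.8  44.3] vb 13 [-27.3  26.6] 
top -80 67 [-44.8  43.5] vb 106 [-27.7  27.9] 
top -60 179 [-43.7  44. ] vb 38 [-27.7  27.4] 
top -40 232 [-44.9  44.8] 
top -20 234 [-44.3  43. ] 
top 0 236 [-43.8  43.9] 
top 20 234 [-42.8  44.6] 
top 40 155 [-44.4  42.9] vb 61 [-27.8  28.5] 
top 60 70 [-43.7  50.4] vb 106 [-26.8  26.1] 
top 80 192 [-45.   44.8] 
Ymin -702.0973713933329
```

{"api": "send_rows", "payload": {
  "rows": [
    [2.5, [1, 0, 0], 0],
    [2.5, [2.5, 0.05, 0], 0],
    [2.5, [3.5, 0, 0], 0],
    [2.5, [3, 0, 0], 0],
    [2.5, [1.2, 0, 0], 0],
    [2.5, [0.3, 0, 0], 0],
    [2.5, [0, 0, 0], 0],
    [2.5, [0, 0, 0], 0]
  ]
}}

```text
t: 10.07
tool_pos: [0.5779, 0.0245, 0.1853]
tool_rot: [2.155, 2.285, -0.0]
contact_force: [-0.5, 0.1, -3.7]
opening: 0.0304
grip_force: 59.7
```

{"api": "send_rows", "payload": {
  "rows": [
    [2.5, [0, 0, 1], 0],
    [2.5, [0, 0, 2.5], 0],
    [2.5, [0, 0, 3], 0],
    [2.5, [0, 0, 3], 0],
    [2.5, [0, 0, 2], 0],
    [2.5, [0, 0, 1.2], 0],
    [2.5, [0, 0, 0.5], 0],
    [2.5, [0, 0, 0], 0],
    [2.5, [0, 0, 0], 0]
  ]
}}

```text
t: 11.2
tool_pos: [0.5787, 0.0253, 0.0545]
tool_rot: [2.153, 2.285, 0.002]
contact_force: [-0.1, 0.4, -3.3]
opening: 0.0303
grip_force: 59.7
```

Run:
```python
from h import *
o=st()
d=o['tool_pos'][:2]-[.5744,.0583];a=np.radians(93.4);y=np.array([np.cos(a),np.sin(a)]);print('X',d@[y[1],-y[0]],'Y',d@y)
```

```text
t 11.2 pos [0.5787 0.0253 0.0545] F [-0.1  0.4 -3.3] op 0.0303 g 59.7
[[-0.06   0.998  0.002]
 [ 0.998  0.06  -0.   ]
 [-0.     0.002 -1.   ]]
X 0.0023244385095272635 Y -0.03321348923093706
```

{"api": "send_rows", "payload": {
  "rows": [
    [2.5, [0, -0.05, 0.3], 0],
    [2.5, [0, 0, 0.3], 0],
    [2.5, [0, 0, 0.2], 0],
    [2.5, [0, 0, 0], 0],
    [2.5, [0, 0, 0], 0]
  ]
}}

```text
t: 11.82
tool_pos: [0.5773, 0.0253, 0.0453]
tool_rot: [-2.154, -2.287, 0.0]
contact_force: [0.1, 0.0, -3.5]
opening: 0.0303
grip_force: 59.7
```

{"api": "send_rows", "payload": {
  "rows": [
    [2.5, [0, 0, 0.1], 0],
    [2.5, [0, 0, 0.1], 0],
    [2.5, [0, 0, 0], 0],
    [2.5, [0, 0, 0], 0]
  ]
}}

```text
t: 12.32
tool_pos: [0.5779, 0.0252, 0.0438]
tool_rot: [2.154, 2.286, 0.001]
contact_force: [1.9, 0.4, -1.9]
opening: 0.0306
grip_force: 59.8
```

{"api": "send_rows", "payload": {
  "rows": [
    [2.5, [0, 0.1, 0], 0],
    [2.5, [0, 0, 0.05], 0],
    [2.5, [0, 0, 0], 0],
    [2.5, [0, 0, 0], 0]
  ]
}}

```text
t: 12.82
tool_pos: [0.5784, 0.0254, 0.0431]
tool_rot: [2.154, 2.286, 0.0]
contact_force: [0.5, 0.5, -0.1]
opening: 0.0305
grip_force: 59.9
```

{"api": "send_rows", "payload": {
  "rows": [
    [2.5, [0, 0, 0.05], 0],
    [2.5, [0, 0, 0], 0],
    [2.5, [0, 0, 0], 0]
  ]
}}

```text
t: 13.2
tool_pos: [0.5785, 0.0254, 0.0429]
tool_rot: [2.154, 2.286, 0.0]
contact_force: [-2.2, 1.1, 5.6]
opening: 0.0303
grip_force: 60.5
```

{"api": "send_rows", "payload": {
  "rows": [
    [2.5, [0, 0, -0.03], 0],
    [3.6, [0, 0, 0], 0],
    [3.8, [0, 0, 0], 0],
    [3.8, [0, 0, 0], 0]
  ],
  "newtons": 25
}}

```text
t: 13.7
tool_pos: [0.578, 0.0253, 0.0422]
tool_rot: [-2.154, -2.286, 0.001]
contact_force: [0.3, -1.1, -0.0]
opening: 0.0383
grip_force: 0.0
```

{"api": "send_rows", "payload": {
  "rows": [
    [3.2, [0, 0, 0], 0],
    [2.5, [0, 0, 0], 0],
    [2.5, [0, 0, 0], 0],
    [2.5, [0, 0, 0], 0]
  ],
  "newtons": 25
}}

```text
t: 14.2
tool_pos: [0.5784, 0.0253, 0.0426]
tool_rot: [2.154, 2.286, 0.0]
contact_force: [0.9, -1.4, -0.6]
opening: 0.0307
grip_force: 24.9
```

Run:
```python
from h import *
a=grab('wrist');c=cloud(a);f=a['frame']
cv2.imwrite('pics/w3.png',cv2.resize(cv2.cvtColor(f[0:200,180:380],cv2.COLOR_RGB2BGR),None,fx=3,fy=3))
th=np.radians(93.4);y=np.array([np.cos(th),np.sin(th)]);x=np.array([y[1],-y[0]])
d=c[...,:2]-[.5744,.0583];X=d@x*1e3;Y=d@y*1e3;Z=c[...,2]*1e3
for v in range(20,130,4):
    u=281; print(v,np.round([X[v,u],Y[v,u],Z[v,u]],1),f[v,u])
```

```text
20 [ 2.8 90.  11.9] [ 91  97 102]
24 [ 2.8 88.1 12.7] [101 107 112]
28 [ 2.7 81.3 34. ] [194 196 199]
32 [ 2.7 80.1 32.2] [194 196 200]
36 [ 2.7 78.3 33.4] [194 196 200]
40 [ 2.7 76.7 33.4] [194 196 200]
44 [ 2.7 75.1 33.6] [195 197 201]
48 [ 2.7 73.7 32.3] [195 197 201]
52 [ 2.7 71.9 33.3] [196 197 201]
56 [ 2.7 70.4 32.7] [196 197 201]
60 [ 2.7 68.8 32.6] [194 195 199]
64 [ 2.7 61.1 75. ] [215 218 218]
68 [ 2.7 59.9 74.7] [223 226 225]
72 [ 2.7 58.7 74.8] [223 226 225]
76 [ 2.7 57.4 75.2] [223 226 225]
80 [ 2.7 56.3 74.5] [223 226 226]
84 [ 2.7 55.  74. ] [223 226 226]
88 [ 2.7 53.7 75.4] [223 226 226]
92 [ 2.7 52.4 75.1] [223 226 226]
96 [ 2.7 51.2 74.9] [197 204 210]
100 [ 2.7 49.9 75.2] [ 53 103 160]
104 [ 2.7 48.6 75.4] [ 53 103 160]
108 [ 2.7 47.3 75.3] [ 54 104 161]
112 [ 2.7 46.  75.2] [ 53 103 160]
116 [ 2.7 44.7 77.5] [ 53 103 160]
120 [ 2.7 43.3 75.8] [118 138 173]
124 [ 2.7 42.  76.2] [224 227 226]
128 [ 2.7 40.7 76.3] [223 227 226]
```

View pics/w3.png

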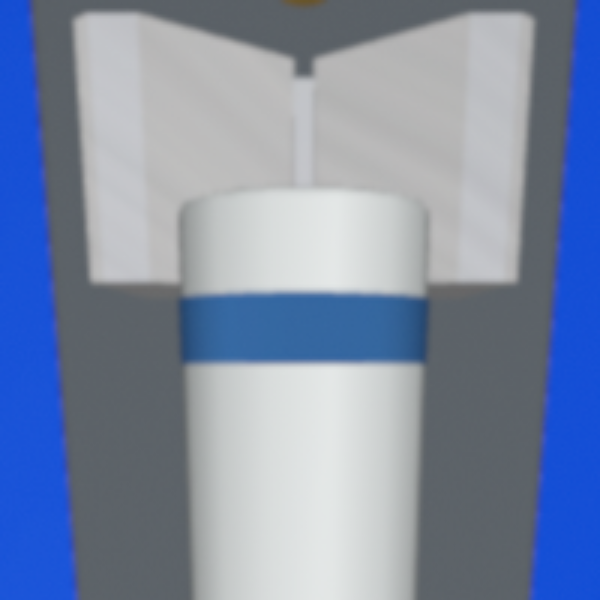

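The crop shows the tube centred in the near V-block, its end face at about (305,190) of the crop (Y ≈ 61 mm). The pin's brass tip is just visible at (300,0), which puts the nose at Y ≈ 89. I slide 18 mm, then look.

{"api": "send_rows", "payload": {
  "rows": [
    [2.5, [0.1, 0, 0], 0],
    [2.5, [0.2, 0, 0], 0],
    [2.5, [0.3, 0, 0], 0],
    [2.5, [0.3, 0, 0], 0],
    [2.5, [0.3, 0, 0], 0],
    [2.5, [0.3, 0, 0], 0],
    [2.5, [0.2, 0, 0], 0],
    [2.5, [0.1, 0, 0], 0],
    [2.5, [0, 0, 0], 0]
  ]
}}

```text
t: 15.38
tool_pos: [0.5773, 0.0433, 0.0429]
tool_rot: [2.154, 2.286, -0.0]
contact_force: [-1.0, -4.4, 3.7]
opening: 0.0316
grip_force: 25.3
```

Run:
```python
from h import *
st();a=grab('wrist');c=cloud(a);f=a['frame'];np.savez('w4.npz',c=c,f=f)
cv2.imwrite('pics/w4.png',cv2.resize(cv2.cvtColor(f[0:130,190:370],cv2.COLOR_RGB2BGR),None,fx=4,fy=4))
th=np.radians(93.4);y=np.array([np.cos(th),np.sin(th)]);x=np.array([y[1],-y[0]])
d=c[...,:2]-[.5744,.0583];X=d@x*1e3;Y=d@y*1e3;Z=c[...,2]*1e3
for v in range(0,76,4):
    u=281; print(v,np.round([X[v,u],Y[v,u],Z[v,u]],1),f[v,u])
```

```text
t 15.38 pos [0.5773 0.0433 0.0429] F [-1.  -4.4  3.7] op 0.0316 g 25.3
[[-0.06   0.998  0.   ]
 [ 0.998  0.06  -0.   ]
 [-0.     0.    -1.   ]]
0 [  2.7 100.3  65.7] [195 196 201]
4 [ 2.7 98.1 68.9] [232 233 229]
8 [ 2.7 97.  68.8] [234 234 230]
12 [ 2.7 95.7 69.4] [234 234 231]
16 [ 2.7 94.8 68.5] [234 234 232]
20 [ 2.7 93.4 69.2] [234 235 232]
24 [ 2.7 92.3 69. ] [234 235 232]
28 [ 2.7 91.1 69.2] [235 235 233]
32 [ 2.7 90.  68.5] [230 230 228]
36 [ 2.7 89.3 66.1] [173 151  98]
40 [ 2.7 88.3 64.8] [201 173  87]
44 [ 2.7 87.2 64.4] [202 174  88]
48 [ 2.7 85.7 65.1] [202 174  88]
52 [ 2.7 84.5 64.6] [202 174  88]
56 [ 2.7 83.5 62.9] [129 106  54]
60 [ 2.8 89.7 13.5] [ 93  99 104]
64 [ 2.7 78.8 77.5] [214 217 217]
68 [ 2.7 77.7 76.6] [222 226 225]
72 [ 2.7 76.6 76.2] [222 225 225]
```

View pics/w4.png

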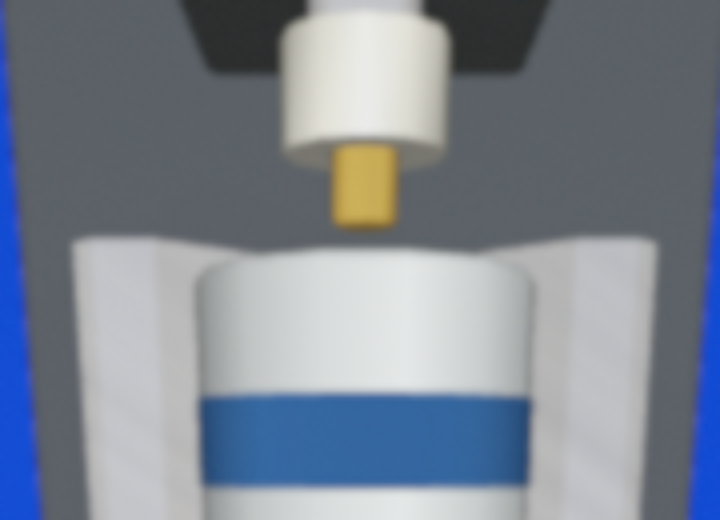

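The crop shows the nose face at (362,150) (Y ≈ 89.7), the brass pin at (363,185), and the tube end at (365,250) (Y ≈ 79). The gap is about 10.5 mm. I advance 8 mm, then creep.

{"api": "send_rows", "payload": {
  "rows": [
    [2.5, [0.1, 0, 0], 0],
    [2.5, [0.2, 0, 0], 0],
    [2.5, [0.2, 0, 0], 0],
    [2.5, [0.2, 0, 0], 0],
    [2.5, [0.1, 0, 0], 0],
    [2.5, [0, 0, 0], 0]
  ]
}}

```text
t: 16.18
tool_pos: [0.577, 0.0509, 0.043]
tool_rot: [2.154, 2.286, -0.001]
contact_force: [-0.8, -6.5, 4.8]
opening: 0.0309
grip_force: 25.3
```

{"api": "send_rows", "payload": {
  "rows": [
    [2.5, [0.05, 0, 0], 0],
    [2.5, [0.05, 0, 0], 0],
    [2.5, [0, 0, 0], 0]
  ]
}}

```text
t: 16.55
tool_pos: [0.5769, 0.0518, 0.043]
tool_rot: [2.154, 2.286, -0.001]
contact_force: [0.1, -6.3, 3.9]
opening: 0.0314
grip_force: 25.3
```

{"api": "send_rows", "payload": {
  "rows": [
    [2.5, [0.03, 0, 0], 0],
    [2.5, [0.03, 0, 0], 0],
    [2.5, [0, 0, 0], 0]
  ]
}}

```text
t: 16.92
tool_pos: [0.5768, 0.0523, 0.043]
tool_rot: [2.154, 2.286, -0.001]
contact_force: [-1.3, -6.7, 5.0]
opening: 0.0311
grip_force: 25.3
```

{"api": "send_rows", "payload": {
  "rows": [
    [2.5, [0.03, 0, 0], 0],
    [2.5, [0.03, 0, 0], 0],
    [2.5, [0, 0, 0], 0]
  ]
}}

```text
t: 17.3
tool_pos: [0.5768, 0.0529, 0.043]
tool_rot: [2.154, 2.286, -0.001]
contact_force: [-0.5, -7.0, 4.6]
opening: 0.0314
grip_force: 25.3
```

{"api": "send_rows", "payload": {
  "rows": [
    [2.5, [0.03, 0, 0], 0],
    [2.5, [0.03, 0, 0], 0],
    [2.5, [0, 0, 0], 0]
  ]
}}

```text
t: 17.68
tool_pos: [0.5768, 0.0532, 0.043]
tool_rot: [2.153, 2.286, -0.002]
contact_force: [-1.7, -7.9, 5.1]
opening: 0.0312
grip_force: 25.3
```

{"api": "send_rows", "payload": {
  "rows": [
    [2.5, [0.03, 0, 0], 0],
    [2.5, [0, 0, 0], 0],
    [2.5, [0, 0, 0], 0]
  ]
}}

```text
t: 18.05
tool_pos: [0.5768, 0.0532, 0.043]
tool_rot: [2.153, 2.285, -0.002]
contact_force: [0.5, -8.9, 3.9]
opening: 0.0312
grip_force: 25.3
```

{"api": "send_rows", "payload": {
  "rows": [
    [2.5, [0.05, 0, 0], 0],
    [2.5, [0, 0, 0], 0],
    [2.5, [0, 0, 0], 0]
  ]
}}

```text
t: 18.42
tool_pos: [0.5768, 0.0532, 0.043]
tool_rot: [2.152, 2.285, -0.003]
contact_force: [-0.1, -9.6, 5.0]
opening: 0.0311
grip_force: 25.4
```

{"api": "send_rows", "payload": {
  "rows": [
    [2.5, [0.05, 0, 0], 0],
    [2.5, [0.05, 0, 0], 0],
    [2.5, [0, 0, 0], 0],
    [2.5, [0, 0, 0], 0]
  ]
}}

```text
t: 18.92
tool_pos: [0.5768, 0.0533, 0.043]
tool_rot: [2.152, 2.284, -0.005]
contact_force: [-0.8, -13.8, 4.2]
opening: 0.0312
grip_force: 25.3
```

{"api": "send_rows", "payload": {
  "rows": [
    [2.5, [0, 0, 0], 0],
    [2.5, [0, 0, 0], 0],
    [2.5, [0, 0, 0], 0]
  ]
}}

```text
t: 19.3
tool_pos: [0.5768, 0.0534, 0.043]
tool_rot: [2.152, 2.284, -0.005]
contact_force: [-0.5, -11.8, 4.4]
opening: 0.0312
grip_force: 25.3
```

{"api": "send_rows", "payload": {
  "rows": [
    [3.6, [0, 0, 0], 0],
    [4.5, [0, 0, 0], 0],
    [6, [0, 0, 0], 0],
    [7, [0, 0, 0], 0],
    [7, [0, 0, 0], 0]
  ]
}}

```text
t: 19.92
tool_pos: [0.5764, 0.0561, 0.0425]
tool_rot: [-2.154, -2.287, -0.0]
contact_force: [0.8, -0.2, -0.3]
opening: 0.0699
grip_force: 0.0
```

{"api": "send_rows", "payload": {
  "rows": [
    [7, [0, 0, -1], 0],
    [7, [0, 0, -3], 0],
    [7, [0, 0, -4], 0],
    [7, [0, 0, -5], 0],
    [7, [0, 0, -5], 0],
    [5, [0, 0, -3], 0],
    [2, [0, 0, -1], 0],
    [0, [0, 0, 0], 0]
  ]
}}

```text
t: 20.92
tool_pos: [0.5765, 0.0559, 0.2628]
tool_rot: [2.154, 2.286, 0.001]
contact_force: [-0.7, -0.0, -0.1]
opening: 0.0155
grip_force: 0.0
```

Run:
```python
from h import *
o=st();a=grab('wrist');c=cloud(a);f=a['frame']
cv2.imwrite('pics/w5.png',cv2.resize(cv2.cvtColor(f[0:260,160:400],cv2.COLOR_RGB2BGR),None,fx=2.3,fy=2.3))
M=R.from_rotvec(o['tool_rot']).as_matrix()
th=np.radians(93.4);y=np.array([np.cos(th),np.sin(th)]);x=np.array([y[1],-y[0]])
d=c[...,:2]-[.5744,.0583];X=d@x*1e3;Y=d@y*1e3;Z=c[...,2]*1e3
r=(f[...,0]>130)&(f[...,1]<70)&(f[...,2]<80)&(Z>100)
if r.sum(): print('red',r.sum(),[np.round(np.percentile(q[r],[2,50,98])) for q in(X,Y,Z)])
m=(abs(X-2)<15)&(Z>70)&(Z<80)&(Y>-120)&(Y<110);print('tube',np.percentile(Y[m],[.5,99.5]))
dd=o['tool_pos'][:2]-[.5744,.0583];print('tool XY',dd@x,dd@y)
```

```text
t 20.93 pos [0.5765 0.0559 0.2628] F [-0.7 -0.  -0.1] op 0.0155 g 0.0
[[-0.059  0.998  0.001]
 [ 0.998  0.059 -0.   ]
 [-0.     0.001 -1.   ]]
tube [-104.05552527  107.78684118]
tool XY 0.0019549220599948316 -0.002518153517771597
```

View pics/w5.png

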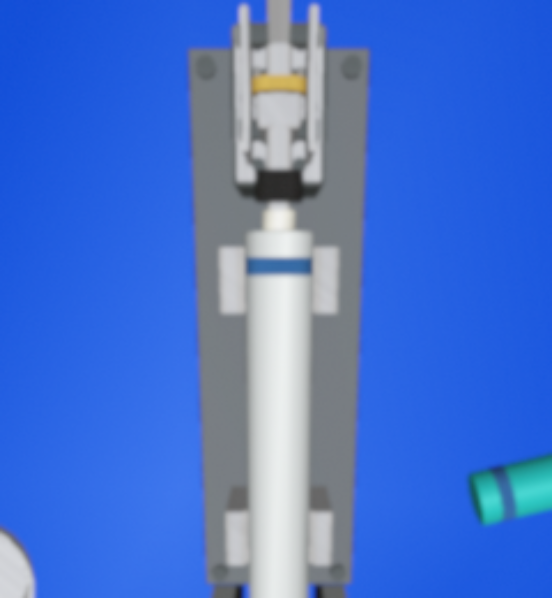

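The crop shows the tube bedded in both V-blocks and bearing on the white nose (277,215), with the open clamp above at (278,110). Now I take the closed fingers behind the red handle.

{"api": "send_rows", "payload": {
  "rows": [
    [0, [2, 0, 0], 0],
    [0, [4, -0.1, 0], 0],
    [0, [4, 0, 0], 0],
    [0, [4, 0, 0], 0],
    [0, [2, 0, 0], 0],
    [0, [0, 0, 2], 0],
    [0, [0, 0, 4], 0],
    [0, [0, 0, 1.8], 0],
    [0, [0, 0, 0], 0]
  ]
}}

```text
t: 22.1
tool_pos: [0.5647, 0.2143, 0.1818]
tool_rot: [-2.154, -2.284, 0.007]
contact_force: [0.5, 0.3, -0.3]
opening: 0.0002
grip_force: 0.0
```

{"api": "send_rows", "payload": {
  "rows": [
    [0, [0.5, 0, 0.2], 0],
    [0, [0.5, 0, 0.2], 0],
    [0, [0.5, 0, 0.2], 0],
    [0, [0.5, 0, 0.3], 0],
    [0, [0.5, 0, 0.3], 0],
    [0, [0, 0, 0], 0]
  ]
}}

```text
t: 22.85
tool_pos: [0.5641, 0.2409, 0.172]
tool_rot: [-2.153, -2.287, 0.001]
contact_force: [0.6, 0.1, -0.7]
opening: 0.0001
grip_force: 0.0
```

Run:
```python
from h import *
o=st()
th=np.radians(93.4);y=np.array([np.cos(th),np.sin(th)]);x=np.array([y[1],-y[0]])
dd=o['tool_pos'][:2]-[.5744,.0583];print('tool XY',dd@x,dd@y)
a=grab('scene');f=a['frame'].astype(int);c=cloud(a);r=(f[...,0]>130)&(f[...,1]<60)&(f[...,2]<80)
v,u=np.indices(r.shape);r&=(u>250)&(u<400)&(v>200)&(v<320);q=c[r];d=q[:,:2]-[.5744,.0583]
print(len(q),np.round(np.percentile(d@y,[2,98])*1e3),np.round(np.percentile(q[:,2],[2,98])*1e3),'ang',np.polyfit(d@y,q[:,2],1))
```

```text
t 22.85 pos [0.5641 0.2409 0.172 ] F [ 0.6  0.1 -0.7] op 0.0001 g 0.0
[[-0.06   0.998 -0.001]
 [ 0.998  0.06  -0.   ]
 [ 0.    -0.001 -1.   ]]
tool XY 0.0005174820650316391 0.18292636680453978Traceback (most recent call last):
  File "<stdin>", line 7, in <module>
    return _quantile_unchecked(
        a, q, axis, out, overwrite_input, method, keepdims, weights)
    return _ureduce(a,
                    func=_quantile_ureduce_func,
    ...<5 lines>...
                    overwrite_input=overwrite_input,
                    method=method)
    r = func(a, **kwargs)
    result = _quantile(arr,
                       quantiles=q,
    ...<2 lines>...
                       out=out,
                       weights=wgt)
    slices_having_nans = np.isnan(arr[-1, ...])
                                  ~~~^^^^^^^^^
IndexError: index -1 is out of bounds for axis 0 with size 0
```

{"api": "send_rows", "payload": {
  "rows": [
    [0, [0.7, 0, 0.5], 0],
    [0, [0.6, 0, 0.5], 0],
    [0, [0.5, 0, 0.5], 0],
    [0, [0.5, 0, 0.6], 0],
    [0, [0.4, 0, 0.7], 0],
    [0, [0.3, 0, 0.7], 0]
  ]
}}

```text
t: 23.65
tool_pos: [0.5626, 0.2709, 0.137]
tool_rot: [-2.154, -2.287, 0.0]
contact_force: [-0.1, 0.6, 2.0]
opening: 0.0001
grip_force: 0.5
```

Run:
```python
from h import *
o=st()
grab('scene','s2.png')
import cv2
i=cv2.imread('pics/s2.png');cv2.imwrite('pics/s2c.png',cv2.resize(i[180:320,200:380],None,fx=4,fy=4))
```

```text
t 23.65 pos [0.5626 0.2709 0.137 ] F [-0.1  0.6  2. ] op 0.0001 g 0.5
[[-0.06   0.998 -0.   ]
 [ 0.998  0.06   0.   ]
 [ 0.    -0.    -1.   ]]
```

View pics/s2c.png

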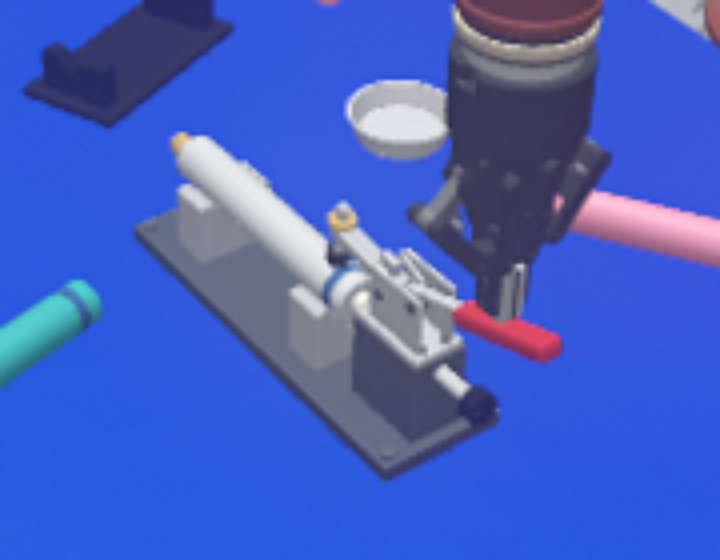

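The crop shows the fingers on the red handle at (510,325), nearly level, with the arm coming down on the tube. I keep pushing down.

{"api": "send_rows", "payload": {
  "rows": [
    [0, [0.2, 0, 0.5], 0],
    [0, [0.1, 0, 0.5], 0],
    [0, [0.1, 0, 0.4], 0],
    [0, [0.1, 0, 0.3], 0],
    [0, [0, 0, 0], 0]
  ]
}}

```text
t: 24.32
tool_pos: [0.5623, 0.2753, 0.1199]
tool_rot: [2.154, 2.286, -0.001]
contact_force: [0.5, 0.4, -0.3]
opening: 0.0001
grip_force: 0.0
```

{"api": "send_rows", "payload": {
  "rows": [
    [0, [0, 0, 0.2], 0],
    [0, [0, 0, 0.1], 0],
    [0, [0, 0, 0], 0]
  ]
}}

```text
t: 24.7
tool_pos: [0.5623, 0.2753, 0.1173]
tool_rot: [2.154, 2.286, -0.001]
contact_force: [-0.3, 0.3, 0.3]
opening: 0.0001
grip_force: 0.0
```

{"api": "send_rows", "payload": {
  "rows": [
    [0, [0, 0, 0.1], 0],
    [0, [0, 0, 0.1], 0],
    [0, [0, 0, 0], 0]
  ]
}}

```text
t: 25.08
tool_pos: [0.5623, 0.2754, 0.1154]
tool_rot: [-2.154, -2.287, 0.0]
contact_force: [0.4, -0.4, 0.3]
opening: -0.0
grip_force: 0.0
```

{"api": "send_rows", "payload": {
  "rows": [
    [0, [0, 0, 0.1], 0],
    [0, [0, 0, 0.1], 0],
    [0, [0, 0, 0], 0]
  ]
}}

```text
t: 25.45
tool_pos: [0.5626, 0.2755, 0.115]
tool_rot: [2.154, 2.286, 0.0]
contact_force: [-3.1, -1.8, 6.2]
opening: 0.0001
grip_force: 3.0
```

Firm contact at 115 mm, which is the height of a level handle. One more press, then I retreat and check.

{"api": "send_rows", "payload": {
  "rows": [
    [0, [0, 0, 0.05], 0],
    [0, [0, 0, 0], 0]
  ]
}}

```text
t: 25.7
tool_pos: [0.5626, 0.2755, 0.1149]
tool_rot: [2.154, 2.287, 0.0]
contact_force: [-3.5, -1.8, 7.6]
opening: -0.0002
grip_force: 4.0
```

{"api": "send_rows", "payload": {
  "rows": [
    [0, [0, 0, -0.5], 0],
    [0, [0, 0, -2], 0],
    [0, [0, 0, -4], 0],
    [0, [0, 0, -5], 0],
    [0, [-4, -4, -2], 0],
    [0, [-4, -4, 0], 0],
    [0, [-4, -4, 0], 0],
    [0, [-4, -4, 0], 0],
    [0, [0, 0, 0], 0]
  ]
}}

```text
t: 26.82
tool_pos: [0.4108, 0.1047, 0.2491]
tool_rot: [2.156, 2.282, 0.003]
contact_force: [-0.2, -0.5, 0.1]
opening: 0.0001
grip_force: 0.0
```

Run:
```python
from h import *
st();a=grab('scene')
i=cv2.cvtColor(a['frame'][190:310,220:360],cv2.COLOR_RGB2BGR);cv2.imwrite('pics/s3.png',cv2.resize(i,None,fx=4.5,fy=4.5))
b=grab('top');c=cloud(b);f=b['frame'].astype(int);v,u=np.indices(f.shape[:2])
r=(u>140)&(u<235)&(v>180)&(v<215)&(f[...,0]>130)&(f[...,1]<60)&(f[...,2]<80);q=c[r];print(len(q),np.round(np.percentile(q[:,2],[5,50,95]),4), np.polyfit(q[:,1],q[:,2],1) if len(q) else '')
```

```text
t 26.82 pos [0.4108 0.1047 0.2491] F [-0.2 -0.5  0.1] op 0.0001 g 0.0
[[-0.056  0.998  0.003]
 [ 0.998  0.056 -0.   ]
 [-0.     0.003 -1.   ]]
185 [0.1106 0.1145 0.1182] [-2.10011708  0.70310948]
```

View pics/s3.png

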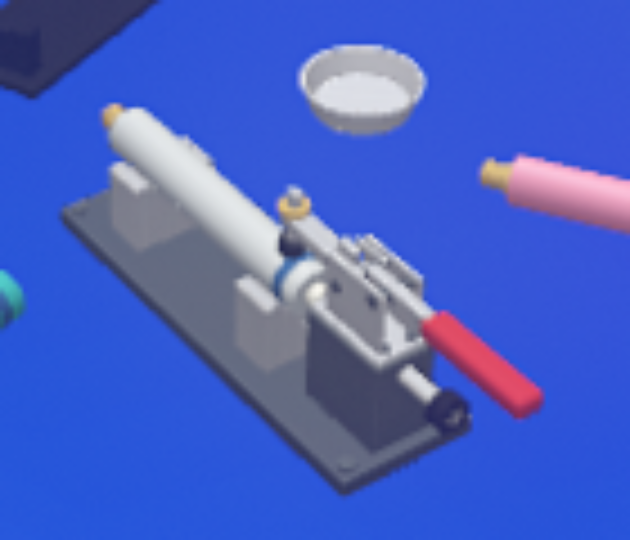

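The crop shows the red handle level at (485,365), the black cap down on the tube at (290,240), and the tube seated against the nose (315,290). The handle's top measures 114.5 mm (locked is 115.5), so I hand in.

```bash
python3 -c "
from station import ctrl
print(ctrl.finish_job())"
```

```text
the job is handed in; nothing more can be done
None
```

I handed the job in at about 27 s: the tube lies in both V-blocks and was pressed on the stop with roughly 5–7 N above drag. The clamp handle is level by image and touch, and the dish, tin and attenuator were not touched; the hand-in returned no verdict.

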